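# Rerack the sowing tools in reverse order

### The job

Move the four tools (dibber, marker pen, bundle of plant labels, spirit level) from the coloured saddles of the old rack to the new grey rack in reverse order, counted from each rack's end with the red strip: the tool nearest the red strip on the old rack goes in the slot farthest from the red strip on the new one, and so on. Lay one tool in each slot, across both rails with its middle midway between them, and let go of it.

Things in the scene. Friction and masses are not known exactly. Their poses are not given: they have to be found in the camera images.
- dibber_center (a point): Pointed wooden dibber with a grey metal tip, 196 long, 33 thick at its thickest, lying on its side; tip towards -y of its frame. This point is its centre, 16 mm above its underside; its y axis runs along its length, x across, z up. Grasp it across its width here, from above: the middle is bare, between the two supports of what it lies on.
- marker_center (a point): White marker pen with a black cap, 135 long, 17 wide, 16 high, lying. This point is its centre, 8 mm above its underside; its y axis runs along its length, x across, z up. Grasp it across its width here, from above: the middle is bare, between the two supports of what it lies on.
- label_bundle_center (a point): Flat tied bundle of thin brown wooden plant labels, 156 long, 27 wide, 19 high, lying. This point is its centre, 9 mm above its underside; its y axis runs along its length, x across, z up. Grasp it across its width here, from above: the middle is bare, between the two supports of what it lies on.
- spirit_level_center (a point): Red spirit level with black ends, 237 long, 23 wide, 41 high, standing on its long narrow edge. This point is its centre, 20 mm above its underside; its y axis runs along its length, x across, z up. Grasp it across its width here, from above: the middle is bare, between the two supports of what it lies on.
- old_rack: Old rack: fixed plywood board 150 x 300 x 12 mm with a row of four coloured saddles on it along its y axis. Origin: centre of its underside; y runs along the row towards the end with the red strip (at y = +142 mm), x along the tools, z up. Its four places are at y = +96, +32, -32, -96 mm.
- blue_saddle: Blue plastic saddle fixed in a place of the old rack; at every start the dibber lies in it. Origin: centre of its underside; axes as the old rack. Cross blocks at x = -45 and +45 mm (16 thick, tops 42 mm above the bench) carry the tool, horns at y = -23 and +23 rise 16 mm higher; between the blocks is only an 8 mm high strip.
- yellow_saddle: Yellow plastic saddle fixed in a place of the old rack; at every start the marker lies in it. Origin: centre of its underside; axes as the old rack. Cross blocks at x = -45 and +45 mm (16 thick, tops 42 mm above the bench) carry the tool, horns at y = -23 and +23 rise 16 mm higher; between the blocks is only an 8 mm high strip.
- green_saddle: Green plastic saddle fixed in a place of the old rack; at every start the label bundle lies in it. Origin: centre of its underside; axes as the old rack. Cross blocks at x = -45 and +45 mm (16 thick, tops 42 mm above the bench) carry the tool, horns at y = -23 and +23 rise 16 mm higher; between the blocks is only an 8 mm high strip.
- white_saddle: White plastic saddle fixed in a place of the old rack; at every start the spirit level lies in it. Origin: centre of its underside; axes as the old rack. Cross blocks at x = -45 and +45 mm (16 thick, tops 42 mm above the bench) carry the tool, horns at y = -23 and +23 rise 16 mm higher; between the blocks is only an 8 mm high strip.
- new_rack: New rack: fixed grey board 150 x 300 x 12 mm, two pale rails along y at x = -45 and +45 mm (16 thick, tops 42 mm above the bench). Dark pegs, 24 mm high, 10 thick, part four slots centred at y = +96, +32, -32, -96 mm, 54 mm clear; tools lie along x. Origin: centre of underside; y runs to the end with the red strip (y = +142), z up. Nothing else stands between the rails.

How it is judged:
By the outcome, as a careful person would: the job done as asked, in the order asked, and still so for the second after the job is handed in, with the robot touching nothing.
It also fails if it takes over 125 s, if anything falls off the work surface, if the arm or the gripper's body presses on something with over 40 N, if the wrist force passes 120 N, or if a joint passes its speed limit or range.

### The arm

A 7-joint arm with a two-finger parallel gripper is mounted at the origin on a cart in front of the work surface, level with it; the furniture and walls round the work are solid. World frame = base frame: x ahead of the robot, y to its left, z up, the work surface at z = 0. Lengths are in m, angles in rad, forces in N, time in s.
With the tool pointing down it reaches from about 0.35 to 0.9 m from the base axis. Payload 19.9 kg.
Tool frame: the origin (TCP) lies between the finger pads; the fingertips stand 25 mm ahead of it and the grasp point (between the pads) lies 6 mm ahead of it (tips_ahead is the distance from the TCP to the fingertips, in m); z points along the fingers, y is the line along which they close (so a half turn about z gives the same grasp; the last joint's range is limited). The gripper opens to 94 mm and grips with 3 to 60 N. Pads are 16 mm wide; open, the fingers measure 119 mm over their backs; the gripper's body (75 mm by 177 mm) begins 78 mm behind the grasp point.
Start: joints at [-0.042, 0.417, -0.01, 1.614, 0.005, 1.111, -0.053], TCP at [0.625, 0, 0.23] pointing down, gripper open.
Joint ranges: [-2.81, 2.81], [-0.39, 2.02], [-1.27, 1.25], [0.06, 2.57], [-1.19, 4.33], [0.19, 2], [-2.82, 2.82]. Speed limits (rad/s): [1.89, 1.89, 2.39, 2.39, 3.01, 3.01, 3.01].

### API

Orientations are given as [roll, pitch, yaw] about the fixed x, y, z axes, in that order (R = Rz(yaw) Ry(pitch) Rx(roll)).
In Python, from plant import get_obs, get_image, camera_model, sign_off, look_for, regions_of, tip_of, tips_ahead gives the robot as it stands.
- The arm moves only by the tool drive_tool, never from a script. Its argument "commands" is a list of rows, each a list of 7 numbers: the shift along the world's x, y, z as a fraction of full scale, then the turn, a rotation vector about the world's x, y, z as a fraction of full scale, then the gripper command: -1 is fully open, 1 is shut, values between are in proportion. A call has 1 to 12 rows; each row is the pose to reach, as a shift and turn from the pose commanded when the call began, turning the shorter way round; what a row does not reach only later rows make up. Full scale, the value 1, is 0.4 m for a shift and 180 degrees for a turn. A row lasts 1/8 s, in which the tool goes at most 62.5 mm and 10.7 degrees, less where a joint would pass 70% of its speed; a pose out of reach is approached as far as the arm can. A call with a number of a shift or a turn outside -1 to 1 is refused whole. A call with a gripper value outside its range is refused whole. The fingers move at their own pace and stop on an object; "squeeze" is the grip in N (left out, the last holds). Time passes only in rows, so rows that repeat a pose let the fingers close. It gives the time, the measured TCP pose, the force, the opening and the grip force at its end, in the units of the state.
- get_obs(): the state, without advancing time (a new reading comes with each control period).
- get_image(name): name is "scene" or "side" or "wrist"; returns (picture, depth): 384x512x3 uint8, blue, green, red; 384x512 float32, m along the optical axis (not along the pixel's ray), 0 where there is no reading.
- camera_model(name): a dict with "fx", "fy", "cx", "cy" (pixels), "R" (3x3) and "t" (3): a world point X has camera coordinates R X + t; the wrist camera has in their place "mount" (4x4, takes a point from camera to tool coordinates, whose origin is the TCP and whose axes are the flange's). Camera axes: x right, y down, z forward; pixel columns grow to the right and rows downward; lengths in m; the calibration is good to about 2 mm. A picture is of the moment at which its call begins: read the wrist's pose just before it. camera_model takes no time and is no camera call.
- sign_off(): hands the job in; it is judged then, once.
Trained networks look in the newest picture that a camera, given by its name, has taken for a name from the list of things; names that differ only in an ending like _2 or _b are one class to them, and where a whole thing is asked for, a point or a joint stands for the part that bears it (a point fixed in the world has none). Each returns a list of dicts, best first, with "confidence" (0 to 1); they miss things now and then, are a little off and sometimes report something else, mostly with a low value. They report only what shows in the picture. A call takes as long as a camera call.
- look_for(target, camera): "bbox" ([left, top, right, bottom] in pixels, round what is visible of it).
- regions_of(target, camera): "pixels" (384x512 bool, what is visible of it) and "bbox" ([left, top, right, bottom] in pixels, round what is visible of it).
- tip_of(target, camera): "at" ([row, column] in pixels: a listed point, or the origin of a listed thing).
The state is a dict: "time_s": time; "q": joint angles; "joint_velocities": joint speeds; "tau": joint torques, N m; "position": TCP position; "ee_rot": TCP orientation; "wrist_force": force on the tool from outside, world axes, zero at the start; "moment": the same for the moment, N m; "width": finger opening in m; "finger_force": force on a finger pad.
Only numpy, scipy, OpenCV 4.12 (cv2) and the standard library are available. Lean on these libraries where they do the work, as an engineer would, in place of code of your own. Each camera call takes 0.05 s, during which the arm holds its last target. There are 200 camera calls.

## Working session

There is one attempt and no reset: what is moved stays moved. The work goes in short steps, Python scripts to look and compute and a tool call to move; the robot and the scene stay as the last step left them, time stands still between calls to the robot, and variables do not carry over. Pictures are saved under pics/ and viewed, at most 14 in all, crops included, and the job is handed in when it is done.

Besides the shell and the picture viewer there is one more tool, called after "Emit:" as name(argument=value, ...), one argument or row to a line, values as JSON. drive_tool: Moves the arm, as the interface text tells. Its arguments: {"type":"object","properties":{"commands":{"type":"array"},"squeeze":{"type":"number"}},"required":["commands"]}

```bash
mkdir -p pics; cat > h.py <<'E'
import numpy as np, cv2
from plant import *
from scipy.spatial.transform import Rotation as Ro
def pose(o):
    r=np.array(o["ee_rot"],float)
    R=r if r.shape==(3,3) else Ro.from_euler('xyz',r).as_matrix() if r.size==3 else Ro.from_quat(r).as_matrix()
    T=np.eye(4);T[:3,:3]=R;T[:3,3]=o["position"];return T
def cam2w(name,o=None):
    m=camera_model(name)
    if name=="wrist": return m,pose(o or get_obs())@np.array(m["mount"])
    T=np.eye(4);T[:3,:3]=m["R"];T[:3,3]=m["t"];return m,np.linalg.inv(T)
def pts(m,T,mask,d):
    v,u=np.nonzero(mask&(d>0));z=d[v,u]
    P=np.c_[(u-m["cx"])/m["fx"]*z,(v-m["cy"])/m["fy"]*z,z]
    return P@T[:3,:3].T+T[:3,3]
E
python3 - <<'E'
from h import *
o=get_obs();print(o)
ims=[]
for n in("scene","side","wrist"):
    m,T=cam2w(n,o);im,d=get_image(n);print(n,m["fx"],T.round(3).tolist());cv2.imwrite(f"pics/a_{n}.png",im)
    for t in["dibber_center","marker_center","label_bundle_center","spirit_level_center","old_rack","new_rack","blue_saddle","yellow_saddle","green_saddle","white_saddle"]:
        r=regions_of(t,n)
        if r:
            P=pts(m,T,r[0]["pixels"].astype(bool),d)
            if len(P): print(t,round(r[0]["confidence"],2),r[0]["bbox"],np.median(P,0).round(3),np.percentile(P,2,0).round(3),np.percentile(P,98,0).round(3))
E
```

```text
{'time_s': 0.0, 'q': array([-0.04153133,  0.41796794, -0.01030183,  1.61419572,  0.00471156,
        1.11069007, -0.05300215]), 'joint_velocities': array([-0.00219056,  0.00162648, -0.00119642,  0.00083292, -0.0019762 ,
       -0.00056605,  0.00078892]), 'tau': array([ 3.52895018e-03, -8.51262331e+01,  6.40313700e-01, -4.25991547e+01,
       -4.87577857e-02,  1.87510403e-02,  1.73272206e-04]), 'position': array([6.24642731e-01, 4.50086703e-06, 2.29819984e-01]), 'ee_rot': array([-3.14035932e+00,  1.02980910e-04,  1.57083798e+00]), 'wrist_force': array([-0.71990798,  0.62833503, -0.58825316]), 'moment': array([-0.00841251, -0.02945086, -0.02369474]), 'finger_force': 0.0, 'width': 0.09423532400006276}
scene 458.2019670047555 [[0.745, -0.38, 0.549, -0.224], [-0.667, -0.399, 0.629, -0.888], [-0.02, -0.835, -0.55, 0.86], [0.0, 0.0, 0.0, 1.0]]
dibber_center 0.58 [301.8, 237.9, 345.9, 279.9] [ 0.484 -0.327  0.071] [ 0.414 -0.346  0.057] [ 0.582 -0.305  0.077]
marker_center 0.53 [288.5, 238.3, 327.9, 272.8] [ 0.504 -0.262  0.029] [ 0.441 -0.287  0.014] [ 0.556 -0.223  0.058]
label_bundle_cent
[... 2559 characters left out ...]
0.605 0.029 0.314]
spirit_level_center 0.74 [99.9, 326.3, 239.6, 373.4] [ 0.532 -0.183  0.079] [ 0.463 -0.205  0.043] [ 0.606 -0.167  0.081]
old_rack 0.98 [73.0, 232.7, 222.6, 374.7] [ 0.528 -0.094  0.01 ] [ 0.407 -0.266  0.002] [ 0.576 -0.066  0.017]
new_rack 0.78 [127.8, 0.0, 274.4, 159.3] [0.57  0.117 0.011] [0.498 0.034 0.008] [0.642 0.19  0.057]
yellow_saddle 0.65 [135.7, 365.4, 211.5, 377.8] [ 0.529 -0.256  0.018] [ 0.47  -0.264  0.016] [ 0.564 -0.221  0.057]
green_saddle 0.93 [80.8, 259.7, 188.6, 289.8] [ 0.527 -0.108  0.032] [ 0.429 -0.128  0.014] [ 0.544 -0.094  0.057]
white_saddle 0.54 [120.7, 327.5, 162.2, 335.0] [ 0.477 -0.196  0.018] [ 0.457 -0.202  0.017] [ 0.504 -0.188  0.027]
```

```bash
python3 - <<'E'
import cv2
a=cv2.imread("pics/a_scene.png")[140:310,160:380];b=cv2.imread("pics/a_side.png")[100:370,180:370]
cv2.imwrite("pics/b1.png",cv2.resize(a,None,fx=3.5,fy=3.5,interpolation=2));cv2.imwrite("pics/b2.png",cv2.resize(b,None,fx=2.2,fy=2.2,interpolation=2))
E
```

```text
(no output)
```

View pics/b1.png

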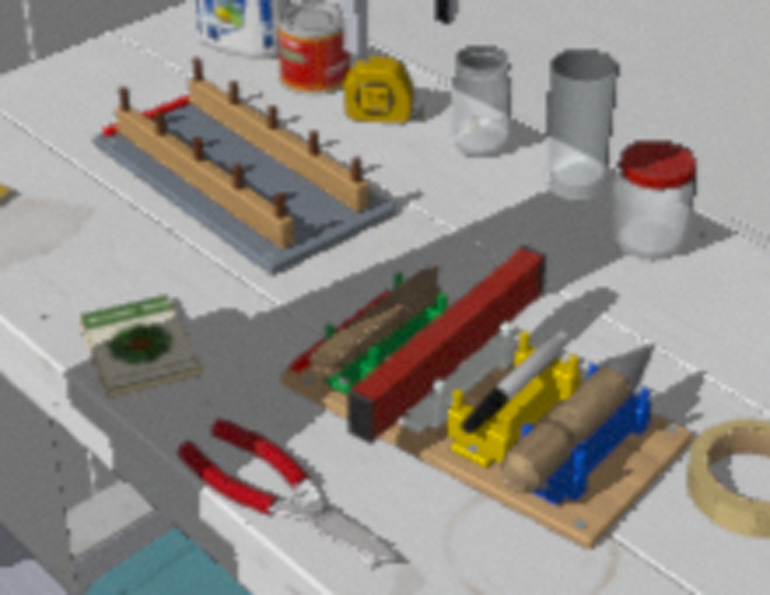

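View pics/b2.png

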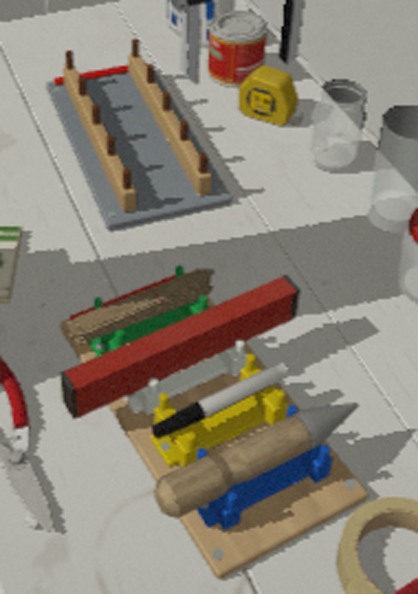

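View pics/a_side.png

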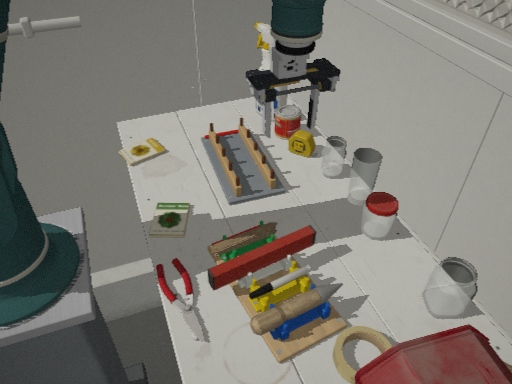

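The side and scene views show the old rack's red strip at the green (labels) end and the new rack's at its far (+y) end. From the old strip the order is labels, level, marker, dibber, so the new slots are labels at -96, level at -32, marker at +32 and dibber at +96. Next I'll take close wrist looks.

Emit:
drive_tool(
  commands=[
    [-0.13, 0.42, 0.15, 0, 0, -0.5, 0.2],
    [-0.13, 0.42, 0.15, 0, 0, -0.5, 0.2],
    [-0.13, 0.42, 0.15, 0, 0, -0.5, 0.2],
    [-0.13, 0.42, 0.15, 0, 0, -0.5, 0.2],
    [-0.13, 0.42, 0.15, 0, 0, -0.5, 0.2],
    [-0.13, 0.42, 0.15, 0, 0, -0.5, 0.2],
    [-0.13, 0.42, 0.15, 0, 0, -0.5, 0.2],
    [-0.13, 0.42, 0.15, 0, 0, -0.5, 0.2],
    [-0.13, 0.42, 0.15, 0, 0, -0.5, 0.2],
    [-0.13, 0.42, 0.15, 0, 0, -0.5, 0.2],
    [-0.13, 0.42, 0.15, 0, 0, -0.5, 0.2],
    [-0.13, 0.42, 0.15, 0, 0, -0.5, 0.2],
  ],
)

```text
time_s: 3.15
position: [0.573, 0.1679, 0.2904]
ee_rot: [-3.141, 0.0, 0.001]
wrist_force: [-0.7, 0.8, 0.5]
width: 0.0376
finger_force: 0.0
```

```bash
python3 - <<'E'
from h import *
o=get_obs();print(o["time_s"],o["position"],o["ee_rot"],o["width"])
m,T=cam2w("wrist",o);im,d=get_image("wrist");cv2.imwrite("pics/c.png",im)
np.savez("n.npz",im=im,d=d,T=T)
r=regions_of("new_rack","wrist");M=r[0]["pixels"].astype(bool);print(r[0]["bbox"],r[0]["confidence"])
P=pts(m,T,M,d)
print(np.histogram(P[:,2],bins=np.arange(0,.08,.004)))
def fit(name,lo,hi,P):
    Q=P[(P[:,2]>lo)&(P[:,2]<hi)];print(name,len(Q),cv2.minAreaRect(Q[:,:2].astype(np.float32)*1000),np.median(Q[:,2]));return Q
fit("rails",.038,.046,P);fit("board",.006,.018,P)
Q=P[P[:,2]>.052]
from scipy.cluster.vcl import a if 0 else None
E
true
```

```text
File "<stdin>", line 12
    from scipy.cluster.vcl import a if 0 else None
                                    ^^
SyntaxError: invalid syntax
```

```bash
python3 - <<'E'
from h import *
from scipy.cluster.hierarchy import fcluster,linkage
o=get_obs()
m,T=cam2w("wrist",o);im,d=get_image("wrist");cv2.imwrite("pics/c.png",im)
r=regions_of("new_rack","wrist");M=r[0]["pixels"].astype(bool);print(r[0]["bbox"],r[0]["confidence"])
P=pts(m,T,M,d)
print(np.histogram(P[:,2],bins=np.arange(0,.08,.004))[0])
def fit(name,lo,hi,P):
    Q=P[(P[:,2]>lo)&(P[:,2]<hi)];print(name,len(Q),cv2.minAreaRect(Q[:,:2].astype(np.float32)*1000),np.median(Q[:,2]));return Q
fit("rails",.038,.046,P);fit("board",.006,.018,P)
Q=P[(P[:,2]>.060)&(P[:,2]<.075)];c=fcluster(linkage(Q[:,:2],"single"),.012,"distance")
for k in range(1,c.max()+1): print((c==k).sum(),Q[c==k].mean(0).round(4))
E
```

```text
[128.9, 110.3, 359.4, 227.8] 0.58
[    0    57 15221  1508   541   173   172   170   190  1430  3247    56
    72    68    70   222   325     0     0]
rails 4513 ((573.5187377929688, 180.0538330078125), (275.07073974609375, 105.70621490478516), 87.73164367675781) 0.040604773514141546
board 17249 ((573.2650146484375, 180.11782836914062), (299.3976745605469, 150.180908203125), 87.76484680175781) 0.010805985767770865
57 [0.6136 0.0514 0.064 ]
57 [0.6159 0.1149 0.0642]
55 [0.6184 0.1784 0.0642]
58 [0.6236 0.3051 0.0642]
58 [0.6209 0.2418 0.0642]
52 [0.5316 0.2457 0.0641]
53 [0.534  0.3086 0.0643]
52 [0.5241 0.0549 0.064 ]
52 [0.5292 0.1818 0.0639]
53 [0.5267 0.1183 0.0641]
```

View pics/c.png

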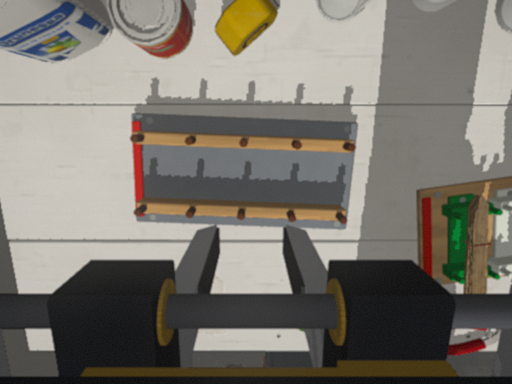

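Emit:
drive_tool(
  commands=[
    [-0.18, -1, 0, 0, 0, 0, -0.28],
    [-0.18, -1, 0, 0, 0, 0, -0.28],
    [-0.18, -1, 0, 0, 0, 0, -0.28],
    [-0.18, -1, 0, 0, 0, 0, -0.28],
    [-0.18, -1, 0, 0, 0, 0, -0.28],
    [-0.18, -1, 0, 0, 0, 0, -0.28],
    [-0.18, -1, 0, 0, 0, 0, -0.28],
    [-0.18, -1, 0, 0, 0, 0, -0.28],
    [-0.18, -1, 0, 0, 0, 0, -0.28],
    [-0.18, -1, 0, 0, 0, 0, -0.28],
  ],
)

```text
time_s: 4.5
position: [0.5014, -0.2308, 0.2904]
ee_rot: [-3.141, -0.0, 0.002]
wrist_force: [0.1, 0.4, -0.6]
width: 0.0603
finger_force: 0.0
```

Wrist image: new rack with its red strip at the left (col 138), pegs at rows ~140 and ~212. The fit agrees: centre (0.5735, 0.180), yaw -2.2°. The fingers hide the lower part of the picture, so I'll back off in x to see the old rack.

Emit:
drive_tool(
  commands=[
    [-0.17, 0, 0.05, 0, 0, 0, -0.28],
    [-0.17, 0, 0.05, 0, 0, 0, -0.28],
    [-0.17, 0, 0.05, 0, 0, 0, -0.28],
    [-0.17, 0, 0.05, 0, 0, 0, -0.28],
  ],
)

```text
time_s: 5.0
position: [0.4339, -0.2314, 0.3102]
ee_rot: [-3.142, 0.0, 0.001]
wrist_force: [0.1, 1.0, 0.0]
width: 0.0601
finger_force: 0.0
```

```bash
cat > old.py <<'E'
from h import *
import sys
o=get_obs();print(o["position"])
m,T=cam2w("wrist",o);im,d=get_image("wrist");cv2.imwrite("pics/%s.png"%sys.argv[1],im)
for t in sys.argv[2:]:
    r=regions_of(t,"wrist")
    if not r: print(t,"none");continue
    P=pts(m,T,cv2.erode(r[0]["pixels"].astype(np.uint8),np.ones((1,1)))>0,d);zt=np.percentile(P[:,2],95)
    Q=P[(P[:,2]>.03)&(P[:,2]<.1)] if t!="old_rack" else P[(P[:,2]>.004)&(P[:,2]<.018)]
    if len(Q)<20: print(t,len(Q));continue
    c,s,a=cv2.minAreaRect(Q[:,:2].astype(np.float32)*1000)
    q=Q[:,:2]-Q[:,:2].mean(0);w=np.linalg.svd(q,full_matrices=False)[2][0]
    print(t,round(r[0]["confidence"],2),np.round(r[0]["bbox"]),"rect",np.round(c,1),np.round(s,1),round(a,1),"pca",np.degrees(np.arctan2(w[1],w[0])).round(1),"ztop",zt.round(4))
E
python3 old.py e old_rack dibber_center marker_center label_bundle_center spirit_level_center blue_saddle yellow_saddle green_saddle white_saddle
```

```text
[ 0.43389    -0.23142393  0.31015263]
old_rack 0.66 [127.  53. 359. 191.] rect [ 498.5 -223.7] [149.8 299. ] 8.5 pca 99.4 ztop 0.0161
dibber_center 0.7 [303.  29. 342. 194.] rect [ 511.1 -319.2] [193.1  34. ] 8.5 pca -171.3 ztop 0.073
marker_center 0.56 [260.  71. 283. 177.] rect [ 502.4 -254.7] [134.2  15.8] 9.7 pca -170.3 ztop 0.0569
label_bundle_center 0.89 [150.  77. 191. 203.] rect [ 477.8 -128.5] [153.1  22.3] 7.5 pca -172.0 ztop 0.0601
spirit_level_center 0.86 [194.  20. 247. 227.] rect [ 491.7 -194.9] [236.4  22.7] 9.3 pca -170.7 ztop 0.0822
blue_saddle 0.65 [287.  68. 346. 162.] rect [ 512.2 -317.6] [105.7  53.7] 8.4 pca -173.6 ztop 0.0569
yellow_saddle none
green_saddle 0.85 [142.  86. 203. 181.] rect [ 484.3 -128.6] [106.   53.3] 8.3 pca -170.0 ztop 0.0568
white_saddle 0.72 [193.  80. 247. 172.] rect [ 493.7 -191.3] [105.8  53.9] 8.4 pca -172.7 ztop 0.057
```

View pics/e.png

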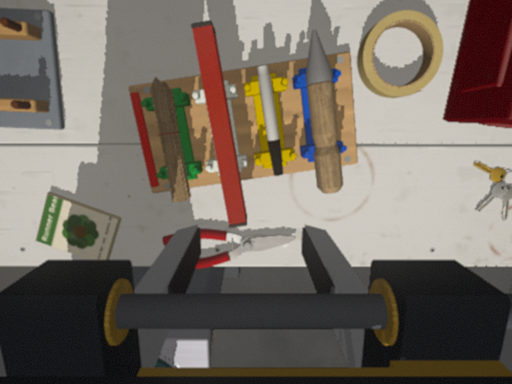

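Picture: old rack, red strip left (col 143), then labels, level, marker, dibber (col ~325), all four lying in their saddles. Fits: board 150x299, yaw 8.5°; the tool sizes match and the tops agree with the scene and side views. Dibber first.

Emit:
drive_tool(
  commands=[
    [0.193, -0.219, -0.35, 0, 0, 0.047, -0.28],
    [0.193, -0.219, -0.35, 0, 0, 0.047, -0.28],
    [0.193, -0.219, -0.4, 0, 0, 0.047, -0.28],
    [0.193, -0.219, -0.48, 0, 0, 0.047, -0.28],
    [0.193, -0.219, -0.55, 0, 0, 0.047, -0.28],
    [0.193, -0.219, -0.59, 0, 0, 0.047, -0.28],
    [0.193, -0.219, -0.615, 0, 0, 0.047, -0.28],
    [0.193, -0.219, -0.615, 0, 0, 0.047, -0.28],
  ],
  squeeze=25,
)

```text
time_s: 6.5
position: [0.5103, -0.3196, 0.0646]
ee_rot: [3.142, -0.0, 0.148]
wrist_force: [-0.9, 0.3, -0.5]
width: 0.0603
finger_force: 0.0
```

Emit:
drive_tool(
  commands=[
    [0, 0, 0, 0, 0, 0, 1],
    [0, 0, 0, 0, 0, 0, 1],
    [0, 0, 0, 0, 0, 0, 1],
    [0, 0, 0, 0, 0, 0, 1],
    [0, 0, 0, 0, 0, 0, 1],
    [0, 0, 0.05, 0, 0, 0, 1],
    [0, 0, 0.15, 0, 0, 0, 1],
    [0, 0, 0.25, 0, 0, 0, 1],
    [0, 0, 0.35, 0, 0, 0, 1],
    [0, 0, 0.35, 0, 0, 0, 1],
  ],
  squeeze=25,
)

```text
time_s: 7.75
position: [0.5111, -0.3204, 0.2083]
ee_rot: [3.139, -0.004, 0.147]
wrist_force: [-0.0, 0.6, -2.5]
width: 0.0304
finger_force: 25.0
```

Emit:
drive_tool(
  commands=[
    [0.02, 0.1, 0, 0, 0, -0.01, 1],
    [0.05, 0.22, 0, 0, 0, -0.02, 1],
    [0.08, 0.35, 0, 0, 0, -0.03, 1],
    [0.11, 0.48, 0, 0, 0, -0.04, 1],
    [0.14, 0.61, 0, 0, 0, -0.05, 1],
    [0.165, 0.74, 0, 0, 0, -0.06, 1],
    [0.165, 0.87, 0, 0, 0, -0.06, 1],
    [0.165, 1, 0, 0, 0, -0.06, 1],
  ],
)

```text
time_s: 8.75
position: [0.5755, 0.082, 0.204]
ee_rot: [3.141, 0.001, -0.041]
wrist_force: [0.4, 0.2, -1.9]
width: 0.0307
finger_force: 25.0
```

Emit:
drive_tool(
  commands=[
    [0, 0.13, 0, 0, 0, 0, 1],
    [0, 0.26, 0, 0, 0, 0, 1],
    [0, 0.38, 0, 0, 0, 0, 1],
    [0, 0.46, 0, 0, 0, 0, 1],
    [0, 0.49, 0, 0, 0, 0, 1],
    [0, 0.49, 0, 0, 0, 0, 1],
    [0, 0.49, 0, 0, 0, 0, 1],
  ],
)

```text
time_s: 9.62
position: [0.5765, 0.2747, 0.2044]
ee_rot: [3.141, 0.0, -0.043]
wrist_force: [0.9, -0.7, -3.1]
width: 0.0303
finger_force: 25.0
```

```bash
python3 old.py f dibber_center; python3 -c "
from h import *
print(get_obs()['ee_rot'])"
```

```text
[0.57648673 0.27465982 0.20441387]
dibber_center 0
[ 3.14131555e+00 -6.68598507e-05 -4.25697564e-02]
```

View pics/f.png

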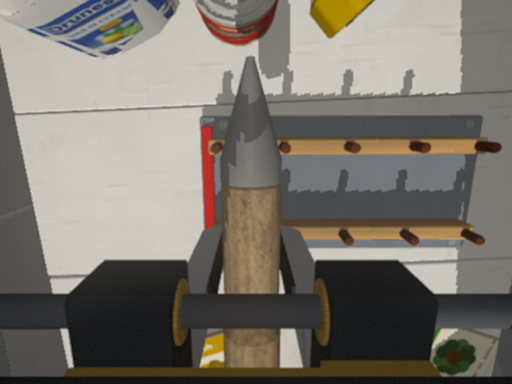

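The dibber is held level, tip forward, over the slot between the two pegs nearest the red strip.

Emit:
drive_tool(
  commands=[
    [0.002, 0.003, -0.1, 0, 0, 0, 1],
    [0.002, 0.003, -0.2, 0, 0, 0, 1],
    [0.002, 0.003, -0.27, 0, 0, 0, 1],
    [0.002, 0.003, -0.31, 0, 0, 0, 1],
    [0.002, 0.003, -0.33, 0, 0, 0, 1],
    [0.002, 0.003, -0.343, 0, 0, 0, 1],
    [0.002, 0.003, -0.347, 0, 0, 0, 1],
    [0.002, 0.003, -0.347, 0, 0, 0, 1],
  ],
)

```text
time_s: 10.72
position: [0.5772, 0.2778, 0.0661]
ee_rot: [-3.141, -0.001, -0.041]
wrist_force: [0.1, 0.3, -2.6]
width: 0.0304
finger_force: 25.0
```

Emit:
drive_tool(
  commands=[
    [0, -0.003, -0.004, 0, 0, 0, 1],
    [0, -0.003, -0.004, 0, 0, 0, 1],
    [0, -0.003, -0.004, 0, 0, 0, 0],
    [0, -0.003, -0.004, 0, 0, 0, 0],
    [0, -0.003, -0.004, 0, 0, 0, 0],
    [0, -0.003, 0.05, 0, 0, 0, 0],
    [0, -0.003, 0.2, 0, 0, 0, 0],
    [0, -0.003, 0.35, 0, 0, 0, 0],
    [0, -0.1, 0.35, 0, 0, 0, 0],
    [0, -0.25, 0.35, 0, 0, 0, 0],
    [0, -0.4, 0.35, 0, 0, 0, 0],
    [-0.18, -0.55, 0.35, 0, 0, 0.066, 0],
  ],
)

```text
time_s: 12.22
position: [0.5298, 0.0742, 0.2068]
ee_rot: [3.14, -0.002, 0.146]
wrist_force: [0.7, -0.6, -0.6]
width: 0.0473
finger_force: 0.0
```

```bash
python3 - <<'E'
from h import *
o=get_obs();print(o["position"],o["ee_rot"])
m,T=cam2w("side");im,d=get_image("side");cv2.imwrite("pics/g.png",im)
r=regions_of("dibber_center","side")
for x in r[:1]:
    P=pts(m,T,x["pixels"].astype(bool),d);P=P[P[:,2]>.045];print(x["confidence"],np.median(P,0),P.min(0),P.max(0),cv2.minAreaRect(P[:,:2].astype(np.float32)*1000))
E
```

```text
[0.52980572 0.07415961 0.20679817] [ 3.14038303e+00 -1.86045643e-03  1.46165653e-01]
0.84 [0.54170068 0.2648621  0.06361855] [0.48178467 0.09414691 0.04530993] [0.67367401 0.28692944 0.18482322] ((572.6263427734375, 186.7000732421875), (191.0638885498047, 191.95542907714844), 86.6838607788086)
```

View pics/g.png

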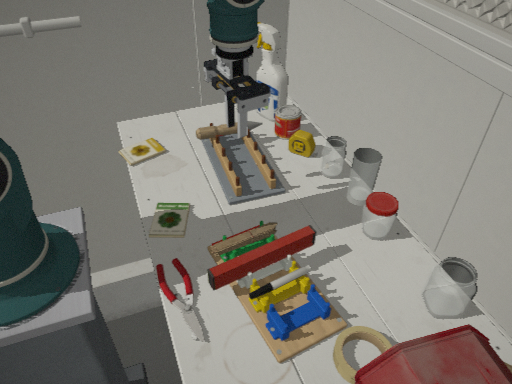

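The side picture shows the dibber lying in the slot beside the red strip (x 0.482–0.674, middle 0.578). Marker next.

Emit:
drive_tool(
  commands=[
    [-0.068, -0.822, 0, 0, 0, 0.007, 0],
    [-0.068, -0.822, 0, 0, 0, 0.007, 0],
    [-0.068, -0.822, 0, 0, 0, 0.007, 0],
    [-0.068, -0.822, 0, 0, 0, 0.007, 0],
    [-0.068, -0.822, 0, 0, 0, 0.007, 0],
    [-0.068, -0.822, 0, 0, 0, 0.007, 0],
    [-0.068, -0.822, -0.1, 0, 0, 0.007, 0],
    [-0.068, -0.822, -0.1, 0, 0, 0.007, 0],
    [-0.068, -0.822, -0.1, 0, 0, 0.007, 0],
  ],
)

```text
time_s: 13.45
position: [0.5025, -0.2508, 0.1672]
ee_rot: [3.141, -0.001, 0.169]
wrist_force: [0.3, -0.7, 0.4]
width: 0.0472
finger_force: 0.0
```

Emit:
drive_tool(
  commands=[
    [0, -0.01, -0.1, 0, 0, 0, 0],
    [0, -0.01, -0.19, 0, 0, 0, 0],
    [0, -0.01, -0.25, 0, 0, 0, 0],
    [0, -0.01, -0.278, 0, 0, 0, 0],
    [0, -0.01, -0.278, 0, 0, 0, 0],
    [0, -0.01, -0.278, 0, 0, 0, 1],
    [0, -0.01, -0.278, 0, 0, 0, 1],
    [0, -0.01, -0.278, 0, 0, 0, 1],
    [0, -0.01, -0.278, 0, 0, 0, 1],
    [0, -0.01, -0.278, 0, 0, 0, 1],
    [0, -0.01, -0.278, 0, 0, 0, 1],
    [0, -0.01, -0.278, 0, 0, 0, 1],
  ],
  squeeze=20,
)

```text
time_s: 14.95
position: [0.5019, -0.2553, 0.0547]
ee_rot: [3.142, -0.0, 0.169]
wrist_force: [-1.2, 0.5, 5.7]
width: 0.015
finger_force: 20.0
```

Emit:
drive_tool(
  commands=[
    [0, 0, 0.05, 0, 0, 0, 1],
    [0, 0, 0.15, 0, 0, 0, 1],
    [0, 0, 0.25, 0, 0, 0, 1],
    [0, 0, 0.35, 0, 0, 0, 1],
    [0.03, 0.12, 0.37, 0, 0, -0.01, 1],
    [0.06, 0.25, 0.37, 0, 0, -0.03, 1],
    [0.1, 0.38, 0.37, 0, 0, -0.04, 1],
    [0.13, 0.51, 0.37, 0, 0, -0.05, 1],
    [0.16, 0.64, 0.37, 0, 0, -0.06, 1],
    [0.181, 0.77, 0.37, 0, 0, -0.066, 1],
    [0.181, 0.9, 0.37, 0, 0, -0.066, 1],
    [0.181, 1, 0.37, 0, 0, -0.066, 1],
  ],
)

```text
time_s: 16.45
position: [0.5739, 0.147, 0.2036]
ee_rot: [-3.141, -0.001, -0.038]
wrist_force: [-0.0, -0.1, 0.1]
width: 0.0151
finger_force: 20.0
```

Emit:
drive_tool(
  commands=[
    [0, 0.13, 0, 0, 0, 0, 1],
    [0, 0.17, 0, 0, 0, 0, 1],
    [0, 0.17, 0, 0, 0, 0, 1],
    [0, 0.17, -0.1, 0, 0, 0, 1],
    [0, 0.17, -0.2, 0, 0, 0, 1],
    [0, 0.17, -0.25, 0, 0, 0, 1],
    [0, 0.17, -0.25, 0, 0, 0, 1],
  ],
)

```text
time_s: 17.32
position: [0.5741, 0.2115, 0.1021]
ee_rot: [3.141, 0.001, -0.04]
wrist_force: [0.1, -0.6, -0.0]
width: 0.0152
finger_force: 20.0
```

```bash
python3 old.py i marker_center dibber_center
```

```text
[0.57408516 0.21147819 0.10208444]
marker_center 0.8 [237. 127. 266. 370.] rect [575.9 211.1] [ 17.  131.3] 88.2 pca 177.8 ztop 0.1041
dibber_center 0.59 [118.  66. 178. 263.] rect [614.8 277.9] [120.4  37.9] 5.5 pca 179.3 ztop 0.0716
```

View pics/i.png

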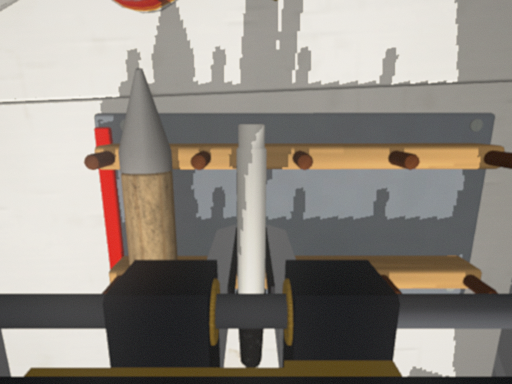

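The marker is held over the second slot (between the pegs at cols 200 and 303), in line with the dibber.

Emit:
drive_tool(
  commands=[
    [0, 0, -0.06, 0, 0, 0, 1],
    [0, 0, -0.1, 0, 0, 0, 1],
    [0, 0, -0.115, 0, 0, 0, 1],
    [0, 0, -0.119, 0, 0, 0, 1],
    [0, 0, -0.119, 0, 0, 0, 1],
    [0, 0, -0.119, 0, 0, 0, 0.1],
    [0, 0, -0.119, 0, 0, 0, 0.1],
    [0, 0, -0.119, 0, 0, 0, 0.1],
    [0, 0, -0.05, 0, 0, 0, 0.1],
    [0, 0, 0.1, 0, 0, 0, 0.1],
    [0, 0, 0.25, 0, 0, 0, 0.1],
  ],
)

```text
time_s: 18.85
position: [0.5739, 0.2126, 0.2041]
ee_rot: [3.141, 0.001, -0.039]
wrist_force: [0.5, 0.5, -0.3]
width: 0.0426
finger_force: 0.0
```

Emit:
drive_tool(
  commands=[
    [-0.205, -1, 0, 0, 0, 0.064, 0],
    [-0.205, -1, 0, 0, 0, 0.064, 0],
    [-0.205, -1, 0, 0, 0, 0.064, 0],
    [-0.205, -1, 0, 0, 0, 0.064, 0],
    [-0.205, -1, 0, 0, 0, 0.064, 0],
    [-0.205, -1, 0, 0, 0, 0.064, 0],
    [-0.205, -1, 0, 0, 0, 0.064, 0],
    [-0.205, -1, 0, 0, 0, 0.064, 0],
    [-0.205, -1, -0.1, 0, 0, 0.064, 0],
    [-0.205, -1, -0.1, 0, 0, 0.064, 0],
  ],
)

```text
time_s: 20.1
position: [0.4912, -0.1858, 0.1608]
ee_rot: [-3.14, 0.004, 0.163]
wrist_force: [-0.5, 0.3, 0.5]
width: 0.0472
finger_force: 0.0
```

```bash
python3 old.py j label_bundle_center spirit_level_center; python3 -c "
from h import *
m,T=cam2w('scene');im,d=get_image('scene')
r=regions_of('marker_center','scene')[0];P=pts(m,T,r['pixels'].astype(bool),d);P=P[P[:,2]>.045];print(r['confidence'],np.median(P,0),P.min(0),P.max(0))"
```

```text
[ 0.49117822 -0.18583331  0.16076178]
label_bundle_center 0.97 [167. 115. 200. 254.] rect [ 497.3 -125.5] [115.1  23.9] 7.9 pca -173.9 ztop 0.0599
spirit_level_center 0.77 [249.  46. 284. 350.] rect [ 491.8 -194.7] [236.1  22.5] 9.3 pca -170.7 ztop 0.082
0.51 [0.57291835 0.20967526 0.05699998] [0.50853988 0.17922556 0.04589727] [0.64067323 0.23650815 0.07220829]
```

The marker is in place (middle x 0.5746), and the level position is confirmed from close by.

Emit:
drive_tool(
  commands=[
    [0.001, -0.022, -0.05, 0, 0, 0, 0],
    [0.001, -0.022, -0.12, 0, 0, 0, 0],
    [0.001, -0.022, -0.19, 0, 0, 0, 0],
    [0.001, -0.022, -0.232, 0, 0, 0, 0],
    [0.001, -0.022, -0.232, 0, 0, 0, 0],
    [0.001, -0.022, -0.232, 0, 0, 0, 1],
    [0.001, -0.022, -0.232, 0, 0, 0, 1],
    [0.001, -0.022, -0.232, 0, 0, 0, 1],
    [0.001, -0.022, -0.232, 0, 0, 0, 1],
    [0.001, -0.022, -0.232, 0, 0, 0, 1],
    [0.001, -0.022, -0.232, 0, 0, 0, 1],
  ],
  squeeze=35,
)

```text
time_s: 21.72
position: [0.493, -0.196, 0.0702]
ee_rot: [3.142, -0.001, 0.162]
wrist_force: [-1.4, 1.7, 6.8]
width: 0.0217
finger_force: 35.0
```

Emit:
drive_tool(
  commands=[
    [0, 0, 0.05, 0, 0, 0, 1],
    [0, 0, 0.15, 0, 0, 0, 1],
    [0, 0, 0.25, 0, 0, 0, 1],
    [0, 0, 0.35, 0, 0, 0, 1],
    [0.03, 0.12, 0.37, 0, 0, -0.01, 1],
    [0.06, 0.25, 0.37, 0, 0, -0.02, 1],
    [0.1, 0.38, 0.37, 0, 0, -0.035, 1],
    [0.13, 0.51, 0.37, 0, 0, -0.045, 1],
    [0.16, 0.64, 0.37, 0, 0, -0.055, 1],
    [0.201, 0.76, 0.37, 0, 0, -0.064, 1],
    [0.201, 0.86, 0.37, 0, 0, -0.064, 1],
    [0.201, 0.86, 0.37, 0, 0, -0.064, 1],
  ],
)

```text
time_s: 23.22
position: [0.5724, 0.1514, 0.2172]
ee_rot: [-3.141, 0.001, -0.034]
wrist_force: [-0.0, 0.2, -1.1]
width: 0.0216
finger_force: 35.0
```

Emit:
drive_tool(
  commands=[
    [0, 0, 0, 0, 0, 0, 1],
    [0, 0, -0.1, 0, 0, 0, 1],
    [0, 0, -0.2, 0, 0, 0, 1],
    [0, 0, -0.2, 0, 0, 0, 1],
  ],
)

```text
time_s: 23.72
position: [0.5717, 0.1462, 0.1358]
ee_rot: [3.14, 0.004, -0.04]
wrist_force: [-0.0, 0.1, -0.8]
width: 0.0219
finger_force: 35.0
```

```bash
python3 old.py k spirit_level_center marker_center
```

```text
[0.57166859 0.14624259 0.1357692 ]
spirit_level_center 16
marker_center 0.74 [150. 126. 180. 262.] rect [588.7 214.1] [ 19.9 106.4] 86.9 pca 177.8 ztop 0.0571
```

View pics/k.png

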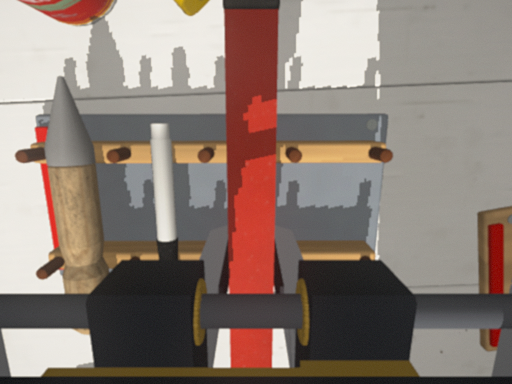

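The marker and dibber lie in their slots, and the level is held straight over the third (pegs at cols 207 and 293).

Emit:
drive_tool(
  commands=[
    [0.004, 0.004, -0.08, 0, 0, 0, 1],
    [0.004, 0.004, -0.13, 0, 0, 0, 1],
    [0.004, 0.004, -0.153, 0, 0, 0, 1],
    [0.004, 0.004, -0.163, 0, 0, 0, 1],
    [0.004, 0.004, -0.165, 0, 0, 0, 1],
    [0.004, 0.004, -0.165, 0, 0, 0, 1],
  ],
)

```text
time_s: 24.62
position: [0.5749, 0.1497, 0.0722]
ee_rot: [-3.141, -0.001, -0.039]
wrist_force: [-0.3, 0.7, -1.3]
width: 0.0216
finger_force: 35.0
```

Emit:
drive_tool(
  commands=[
    [-0.003, -0.003, -0.004, 0, 0, 0, 1],
    [-0.003, -0.003, -0.006, 0, 0, 0, 1],
    [-0.003, -0.003, -0.006, 0, 0, 0, 1],
    [-0.003, -0.003, -0.006, 0, 0, 0, 0],
    [-0.003, -0.003, -0.006, 0, 0, 0, 0],
    [-0.003, -0.003, -0.006, 0, 0, 0, 0],
    [-0.003, -0.003, -0.006, 0, 0, 0, 0],
    [0, 0, 0.06, 0, 0, 0, 0],
    [0, 0, 0.2, 0, 0, 0, 0],
    [0, 0, 0.33, 0, 0, 0, 0],
    [-0.1, -0.1, 0.33, 0, 0, 0.02, 0],
    [-0.2, -0.2, 0.33, 0, 0, 0.055, 0],
  ],
)

```text
time_s: 26.12
position: [0.4936, 0.0687, 0.2039]
ee_rot: [3.142, -0.001, 0.138]
wrist_force: [0.5, -0.1, -1.0]
width: 0.0468
finger_force: 0.0
```

Emit:
drive_tool(
  commands=[
    [-0.04, -0.5, 0, 0, 0, 0, 0],
    [-0.04, -0.5, 0, 0, 0, 0, 0],
    [-0.04, -0.5, 0, 0, 0, 0, 0],
    [-0.04, -0.5, -0.1, 0, 0, 0, 0],
    [-0.04, -0.5, -0.1, 0, 0, 0, 0],
    [-0.04, -0.5, -0.1, 0, 0, 0, 0],
  ],
)

```text
time_s: 26.88
position: [0.479, -0.1296, 0.1645]
ee_rot: [-3.141, -0.0, 0.135]
wrist_force: [0.1, 0.4, 1.1]
width: 0.047
finger_force: 0.0
```

```bash
python3 old.py l label_bundle_center; python3 -c "
from h import *
m,T=cam2w('scene');im,d=get_image('scene')
r=regions_of('spirit_level_center','scene')[0];P=pts(m,T,r['pixels'].astype(bool),d);P=P[P[:,2]>.045];print(r['confidence'],np.median(P,0),P.min(0),P.max(0))"
```

```text
[ 0.47904132 -0.129622    0.16445097]
label_bundle_center 0.72 [236. 111. 262. 288.] rect [ 477.8 -127.7] [154.3  23.9] 7.6 pca -172.7 ztop 0.0598
0.77 [0.53497313 0.14441897 0.06948407] [ 0.43517718 -0.08511976  0.04595802] [0.64285395 0.20242849 0.24495238]
```

Emit:
drive_tool(
  commands=[
    [-0.003, 0.005, -0.1, 0, 0, 0, 0],
    [-0.003, 0.005, -0.19, 0, 0, 0, 0],
    [-0.003, 0.005, -0.25, 0, 0, 0, 0],
    [-0.003, 0.005, -0.269, 0, 0, 0, 0],
    [-0.003, 0.005, -0.269, 0, 0, 0, 0],
    [-0.003, 0.005, -0.269, 0, 0, 0, 1],
    [-0.003, 0.005, -0.269, 0, 0, 0, 1],
    [-0.003, 0.005, -0.269, 0, 0, 0, 1],
    [-0.003, 0.005, -0.269, 0, 0, 0, 1],
    [-0.003, 0.005, -0.269, 0, 0, 0, 1],
    [-0.003, 0.005, -0.269, 0, 0, 0, 1],
  ],
  squeeze=25,
)

```text
time_s: 28.45
position: [0.4777, -0.1284, 0.0564]
ee_rot: [-3.141, -0.001, 0.134]
wrist_force: [-1.6, 1.1, 7.3]
width: 0.0201
finger_force: 25.0
```

Emit:
drive_tool(
  commands=[
    [0, 0, 0.05, 0, 0, 0, 1],
    [0, 0, 0.15, 0, 0, 0, 1],
    [0, 0, 0.25, 0, 0, 0, 1],
    [0, 0, 0.35, 0, 0, 0, 1],
    [0.06, 0.12, 0.35, 0, 0, -0.01, 1],
    [0.12, 0.25, 0.35, 0, 0, -0.03, 1],
    [0.17, 0.38, 0.35, 0, 0, -0.045, 1],
    [0.23, 0.48, 0.35, 0, 0, -0.055, 1],
    [0.23, 0.531, 0.35, 0, 0, -0.055, 1],
    [0.23, 0.531, 0.3, 0, 0, -0.055, 1],
    [0.23, 0.531, 0.2, 0, 0, -0.055, 1],
    [0.23, 0.531, 0.2, 0, 0, -0.055, 1],
  ],
)

```text
time_s: 29.95
position: [0.5676, 0.0833, 0.1342]
ee_rot: [3.14, 0.004, -0.039]
wrist_force: [-0.1, 0.7, -0.0]
width: 0.0198
finger_force: 25.0
```

```bash
python3 old.py m label_bundle_center spirit_level_center
```

```text
[0.5675587  0.08326207 0.13416487]
label_bundle_center 4
spirit_level_center 0.65 [120.  30. 186. 260.] rect [609.6 155.3] [ 38.3 164.2] 87.6 pca 178.0 ztop 0.0819
```

View pics/m.png

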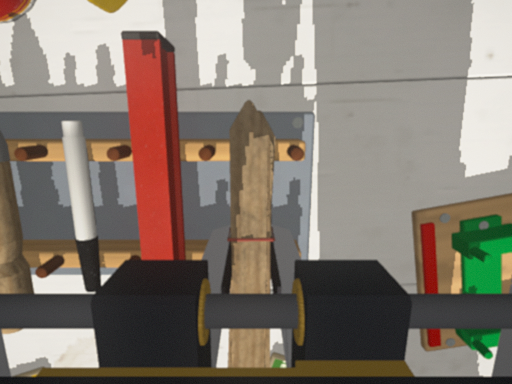

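The level stands upright in the third slot and the bundle is held over the last slot (pegs at cols 207 and 296).

Emit:
drive_tool(
  commands=[
    [0.005, 0.002, -0.1, 0, 0, 0, 1],
    [0.005, 0.002, -0.16, 0, 0, 0, 1],
    [0.005, 0.002, -0.185, 0, 0, 0, 1],
    [0.005, 0.002, -0.197, 0, 0, 0, 1],
    [0.003, 0.001, -0.198, 0, 0, 0, 1],
    [0.003, 0.001, -0.198, 0, 0, 0, 1],
  ],
)

```text
time_s: 30.85
position: [0.5709, 0.0844, 0.0576]
ee_rot: [-3.141, -0.001, -0.039]
wrist_force: [0.1, -0.3, -1.1]
width: 0.0195
finger_force: 25.0
```

Emit:
drive_tool(
  commands=[
    [-0.002, 0, -0.003, 0, 0, 0, 1],
    [-0.002, 0, -0.003, 0, 0, 0, 1],
    [-0.002, 0, -0.003, 0, 0, 0, 0],
    [-0.002, 0, -0.003, 0, 0, 0, 0],
    [-0.002, 0, -0.003, 0, 0, 0, 0],
    [-0.002, 0, -0.003, 0, 0, 0, 0],
    [0, 0, 0.06, 0, 0, 0, 0],
    [0, 0, 0.2, 0, 0, 0, 0],
    [0, 0, 0.35, 0, 0, 0, 0],
    [0, 0, 0.5, 0, 0, 0, 0],
    [-0.18, 0.2, 0.64, 0, 0, 0, 0],
    [-0.36, 0.24, 0.64, 0, 0, 0, 0],
  ],
)

```text
time_s: 32.35
position: [0.4788, 0.1547, 0.3008]
ee_rot: [-3.141, -0.002, -0.039]
wrist_force: [0.4, 1.1, -0.4]
width: 0.0463
finger_force: 0.0
```

Emit:
drive_tool(
  commands=[
    [0, 0.05, 0, 0, 0, 0, 0],
    [0, 0.05, 0, 0, 0, 0, 0],
    [0, 0.05, 0, 0, 0, 0, 0],
  ],
)

```text
time_s: 32.72
position: [0.4798, 0.1724, 0.299]
ee_rot: [3.141, 0.0, -0.04]
wrist_force: [-0.1, -0.1, -0.0]
width: 0.0471
finger_force: 0.0
```

```bash
python3 old.py p dibber_center marker_center spirit_level_center label_bundle_center
```

```text
[0.47982882 0.1724084  0.29895732]
dibber_center 0.88 [140.   6. 179. 182.] rect [579.  280.8] [ 38.3 193.7] 88.4 pca 178.3 ztop 0.0733
marker_center 0.65 [210.  38. 224. 159.] rect [574.9 213.7] [ 15.6 134.5] 88.2 pca 177.7 ztop 0.0571
spirit_level_center none
label_bundle_center 0.91 [309.  27. 332. 165.] rect [570.6  86.6] [ 24.1 153.5] 87.3 pca 177.4 ztop 0.0599
```

View pics/p.png

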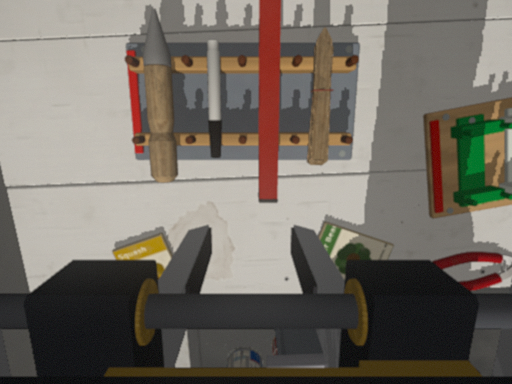

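All four tools lie in order in their slots: dibber (col 160), marker (215), level (269) and labels (320), counted from the red strip at col 136. The dibber, marker and labels middles fit within about 2 mm of midway. The level's far end is past the top of this picture but matched its target earlier.

```bash
python3 -c "
from plant import sign_off
print(sign_off())"
```

```text
the job is handed in; nothing more can be done
None
```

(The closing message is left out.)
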